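Close the tile press

TASK

Take the platen off the sloping drying rack, lower it squarely over the tall guide rod of the tile press and on to the short dowel as well, without dropping it, until it lies flat on the plaster bed. Then swing the hold-down bar fully across it to its stop and let go. Leave everything else on the table where it stands.

Things in the scene. Friction and masses are not known exactly. Their poses are not given: they have to be found in the camera images.
- platen_handle (a point): Middle of the platen's dark wooden bar handle, which stands up from the middle of the plate: 60 mm long (plate's x), 24 mm thick (its y), 50 mm tall. 41 mm above the plate's underside. Plywood plate 200 x 90 x 16 mm, about 0.32 kg. Axes: x along the plate to its bigger hole, z out of its upper face. Starts face up on the sloping rack (30 degrees), big hole uppermost, low end at the lip.
- platen_big_hole (a point): Centre of the platen's bigger hole (19 mm diameter, right through, for the guide rod), at the level of the underside, 75 mm from the middle of the plate along its +x. Axes as the platen's.
- platen_small_hole (a point): Centre of the platen's smaller hole (15 mm diameter, right through, for the dowel), at the level of the underside, 75 mm from the middle of the plate along its -x. Axes as the platen's.
- rack: Fixed wooden drying rack: a board 230 x 130 mm sloping at 30 degrees, low end towards the robot (-x of the rack), 10 mm lip along the low end, highest point about 140 mm. Origin on the table under its middle; its x points horizontally up the slope. Stands left or right of the middle of the table.
- press: Fixed tile press: grey board 220 x 150 x 20 mm with a plaster bed 118 x 88 mm (flat top 40 mm above the table), tall guide rod, short dowel and swinging hold-down bar. Origin on the table under the bed's middle; x from dowel to rod, z up. The seated platen is centred over the origin, its x along this x, underside 40 mm and handle middle 81 mm above the table.
- rod_tip (a point): Top of the press's vertical steel guide rod: 16 mm diameter, its last 14 mm tapering to 6 mm. 75 mm from the press's origin along its +x, 165 mm above the table.
- dowel_tip (a point): Top of the press's short vertical steel dowel: 12 mm diameter, its last 6 mm tapering to 6 mm. 75 mm from the press's origin along its -x, 54 mm above the table (14 mm above the bed); it ends within the thickness of the seated platen.
- latch (a joint): Angle (rad) of the hold-down bar: flat steel, 18 mm wide, 60 to 68 mm above the table, swinging level about its pivot. 0: closed across the platen between handle and dowel, at its stop; 1.35 to 1.85 at the start, clear of the platen. Turns easily (1 N at the knob), stays where left. At angle a the knob is 85 mm from the pivot towards (-sin a, -cos a) in the press's x, y.
- latch_knob (a point): Middle of the upright round black knob (22 mm diameter, 36 mm tall, from 68 to 104 mm above the table) near the free end of the hold-down bar; this point is 87 mm above the table.
- latch_pivot (a point): The vertical pivot axis of the hold-down bar, at the height of the knob's middle (87 mm); fixed to the press at x -55 mm, y 75 mm.
- slip_jar: Bystander: closed jar, 52 mm diameter, 85 mm tall, in the gap between rack and press. Origin: centre of its underside.
- brush: Bystander: brush 170 mm long lying in the gap between rack and press. Origin under its middle.
- bowl: Bystander: terracotta bowl, 100 mm diameter, 50 mm tall, beyond the gap between rack and press. Origin: centre of its underside.
- bat: Bystander: plaster disc, 140 mm diameter, 18 mm thick, at the right. Origin: centre of its underside.
- kiln_post: Bystander: white upright cylinder, 40 mm diameter, 80 mm tall, near the robot. Origin: centre of its underside.
- mug: Bystander: mug, 80 mm diameter, 90 mm tall, at the left. Origin: centre of its underside.
- spatula: Bystander: spatula 200 mm long lying at the right. Origin under its middle.
- tiles: Bystander: stack of tiles 100 x 100 x 32 mm at the left. Origin: centre of its underside.
Mind the look-alikes: they are no part of the job. Of the things like the part that bears platen_handle, leave any that is blue or red; of the rest the larger one is meant.

How it is judged:
By the outcome, as a careful person would: the job done as asked, in the order asked, and still so for the second after the job is handed in, with the robot touching nothing.
It also fails if it takes over 72 s, if anything falls off the work surface, if the arm or the gripper's body presses on something with over 40 N, if the wrist force passes 120 N, or if a joint passes its speed limit or range.

ROBOT

A 6-joint arm with a two-finger parallel gripper is mounted at the origin on the work surface. World frame = base frame: x ahead of the robot, y to its left, z up, the work surface at z = 0. Lengths are in m, angles in rad, forces in N, time in s.
With the tool pointing down it reaches from about 0.275 to 0.825 m from the base axis. Payload 5.2 kg.
Tool frame: the origin (TCP) lies on the centre line of the jaws, within the pads' length; the fingertips stand 22 mm ahead of it and the grasp point (between the pads) lies 3 mm ahead of it; z points along the fingers, y is the direction in which the jaws open and shut (so a half turn about z gives the same grasp; the last joint's range is limited). The gripper opens to 93 mm and grips with 3 to 60 N. Pads are 15 mm wide; open, the fingers measure 128 mm over their backs; the gripper's body (75 mm by 188 mm) begins 65 mm behind the grasp point.
Start: joints at [-1.506, 0.259, 1.535, -0, 1.348, -0.203], TCP at [0.146, -0.53, 0.241] pointing down, gripper open.
Joint ranges: [-3.14, 3.14], [-0.91, 2.08], [0.19, 2.58], [-1.22, 4.36], [0.22, 2.71], [-3.12, 3.12]. Speed limits (rad/s): [2.57, 2.57, 3.14, 3.14, 3.14, 3.14].

INTERFACE

Orientations are given as a rotation vector (axis times angle).
In Python, from workcell import * gives the robot as it stands.
- The arm moves only by the shell command python3 -m jog 'ROWS' [OPENING] [FORCE]. ROWS is JSON, a list of rows, each an object with "dp": the shift along the tool's x, y, z in mm, a list of three; "rot": the turn, a rotation vector about the tool's x, y, z in degrees, a list of three. In form: [{"dp": [dx, dy, dz], "rot": [rx, ry, rz]}, ...]. A call has 1 to 5 rows; each row shifts and turns the commanded pose from where the row before left it, along the tool's axes as they then stand; what a row does not reach is not made up. A row lasts 1/8 s, in which the tool goes at most 62.5 mm and 10.7 degrees, less where a joint would pass 70% of its speed; a pose out of reach is approached as far as the arm can. A call is refused whole if a number of a shift passes 62.5 or a number of a turn 10.7, either way. A call with a gripper value outside its range is refused whole. OPENING is the closure, from 0 (fully open) to 1 (shut), set as the call begins (- or left out, the last holds). The fingers move at their own pace and stop on an object; FORCE is the grip in N (left out, the last holds). Time passes only in rows, so rows that do not move let the fingers close. It gives the time, the measured TCP pose, the force and the opening at its end, in the units of the state.
- sense(): the state, without advancing time (a new reading comes with each control period).
- grab_frame(name): name is "side" or "top"; returns the picture (400x640x3 uint8, red, green, blue); there is no depth.
- calibration(name): a dict with "intrinsics" (3x3 intrinsics, pixels), "k1" (the pictures are not rectified: a ray, as slopes to the right and down, at radius r is drawn at 1 + k1 r^2 times it, then the intrinsics apply), "extrinsics" (4x4, takes a point from world to camera coordinates). Camera axes: x right, y down, z forward; pixel columns grow to the right and rows downward; lengths in m; the calibration is good to about 2 mm. A picture is of the moment at which its call begins. calibration takes no time and is no camera call.
- close_job(): hands the job in, once; it reports no verdict.
The state is a dict: "clock": time; "joints": joint angles; "qd": joint speeds; "joint_torque": joint torques, N m; "eef_pos": TCP position; "tool_rot": TCP orientation; "contact_force": force on the tool from outside, world axes, zero at the start; "moment": the same for the moment, N m; "width": finger opening in m.
Only numpy, scipy, OpenCV 4.12 (cv2) and the standard library are available. Lean on these libraries where they do the work, as an engineer would, in place of code of your own. Each camera call takes 0.05 s, during which the arm holds its last target. There are 200 camera calls.

## Working session

There is one attempt and no reset: what is moved stays moved. The work goes in short steps, Python scripts to look and compute and a shell command to move; the robot and the scene stay as the last step left them, time stands still between calls to the robot, and variables do not carry over. Pictures are saved under pics/ and viewed, about 8 in all and at most 12, crops included, and the job is handed in when it is done.

```bash
mkdir -p pics; ls
python3 - <<'E'
from workcell import *
import cv2
for n in("top","side"):
    cv2.imwrite(f"pics/{n}0.png",grab_frame(n)[...,::-1]); c=calibration(n); print(n,c)
print(sense())
E
```

```text
pics
top {'intrinsics': array([[444.09481629,   0.        , 324.55448931],
       [  0.        , 444.09481629, 197.23886249],
       [  0.        ,   0.        ,   1.        ]]), 'k1': -0.087642427735381, 'extrinsics': array([[-0.00931036, -0.99992659, -0.007755  , -0.04883551],
       [-0.98568107,  0.01048293, -0.16829422,  0.56207491],
       [ 0.16836316,  0.00607708, -0.9857063 ,  1.56439377],
       [ 0.        ,  0.        ,  0.        ,  1.        ]])}
side {'intrinsics': array([[518.04537114,   0.        , 322.78634214],
       [  0.        , 518.04537114, 196.94933427],
       [  0.        ,   0.        ,   1.        ]]), 'k1': -0.04248255196718395, 'extrinsics': array([[ 0.99887272, -0.04419567,  0.01732168, -0.5590362 ],
       [-0.01810221, -0.6919826 , -0.72168718,  0.05898367],
       [ 0.04388175,  0.72056007, -0.69200258,  1.85007919],
       [ 0.        ,  0.        ,  0.        ,  1.        ]])}
{'clock': 0.1, 'joints': array([-1.50576967e+00,  2.59259594e-01,  1.53597990e+00,  1.75755787e-06,
        1.34794649e+00, -2.02808977e-01]), 'qd': array([-2.81056511e-05, -9.04332443e-04, -3.30910397e-03, -2.10486681e-04,
       -3.08311943e-04, -5.41731409e-04]), 'joint_torque': array([ 1.56923634e-03, -4.38215411e+01, -2.84643584e+01,  7.20138894e-02,
        3.62035877e-02, -4.72712327e-05]), 'eef_pos': array([ 0.14554374, -0.52993375,  0.23990394]), 'tool_rot': array([-3.11188896e+00, -4.19246022e-01, -1.74882105e-04]), 'contact_force': array([-0.74635616,  0.3739284 , -0.0590564 ]), 'moment': array([ 0.040446  , -0.05294694,  0.00040523]), 'width': 0.09289732829808858}
```

View pics/top0.png

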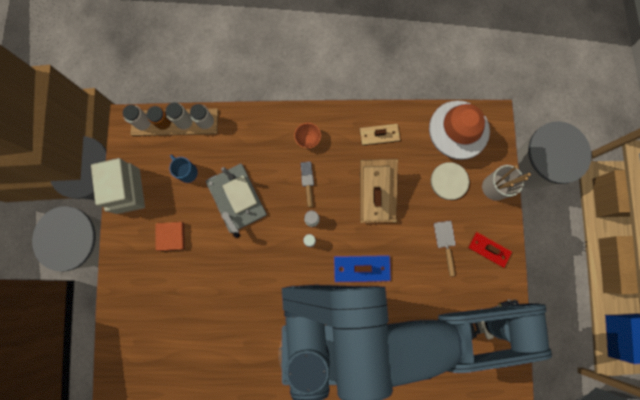

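View pics/side0.png

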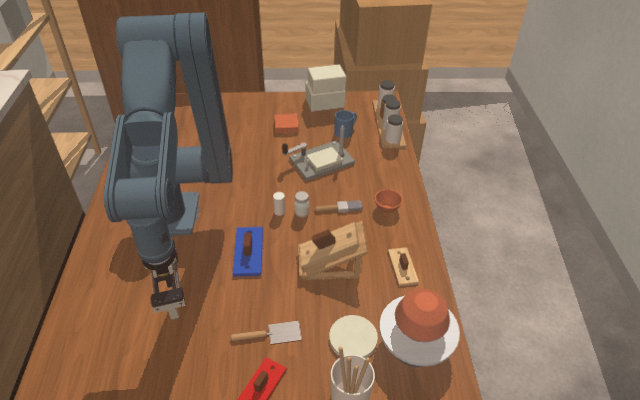

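The top view shows the rack with its platen at about (378,192), the press at (237,197) with its knob near (236,233), and look-alikes in blue, red and a small one. Next I'll enlarge the rack and the press.

```bash
cat > h.py <<'E'
from workcell import *
import numpy as np, cv2
from scipy.optimize import least_squares
from scipy.spatial.transform import Rotation as R
C={n:calibration(n) for n in("top","side")}
def proj(n,P):
    c=C[n];p=np.atleast_2d(P)@c["extrinsics"][:3,:3].T+c["extrinsics"][:3,3]
    s=p[:,:2]/p[:,2:];s=s*(1+c["k1"]*(s**2).sum(1,keepdims=True))
    K=c["intrinsics"];return s*[K[0,0],K[1,1]]+K[:2,2]
def crop(n,img,u,v,w,h,s):
    c=cv2.resize(img[v:v+h,u:u+w,::-1],None,fx=s,fy=s,interpolation=cv2.INTER_CUBIC)
    for i in range(0,w,10):
        cv2.line(c,(i*s,0),(i*s,6),(0,255,255),1);cv2.putText(c,str(u+i),(i*s,16),0,.33,(0,255,255),1)
    for i in range(0,h,10):
        cv2.line(c,(0,i*s),(6,i*s),(0,255,255),1);cv2.putText(c,str(v+i),(8,i*s+4),0,.33,(0,255,255),1)
    return c
def pad(c,w,h):
    o=np.zeros((h,w,3),np.uint8);o[:min(h,c.shape[0]),:min(w,c.shape[1])]=c[:h,:w];return o
E
python3 - <<'E'
from h import *
t=grab_frame("top");s=grab_frame("side")
a=np.hstack([pad(crop("t",t,350,155,55,75,8)[:,:],400,600)*1,pad(crop("s",s,293,215,80,70,5),400,600)])
# side crop 80*5=400x350
cv2.imwrite("pics/rack.png",a)
b=np.hstack([pad(crop("t",t,203,158,66,80,6),400,600),pad(crop("s",s,278,115,80,70,5),400,600)])
cv2.imwrite("pics/press.png",b)
E
```

```text
(no output)
```

View pics/rack.png

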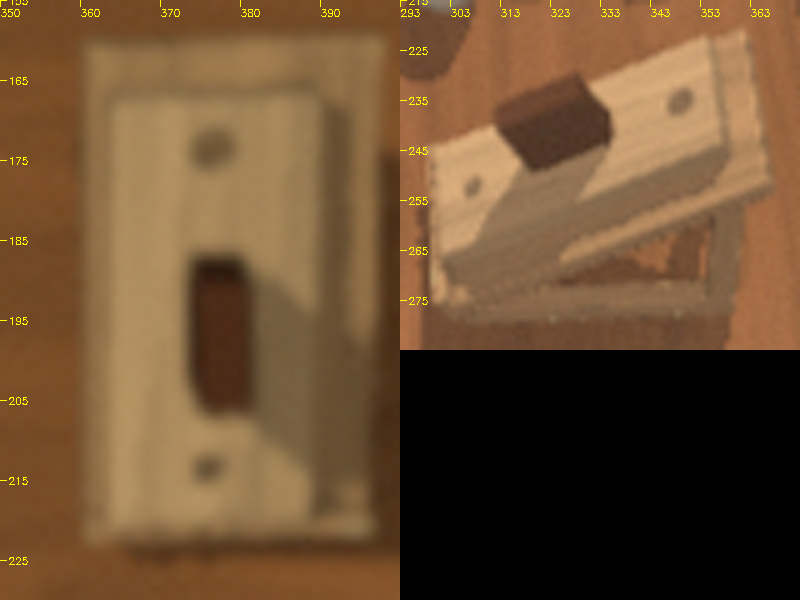

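View pics/press.png

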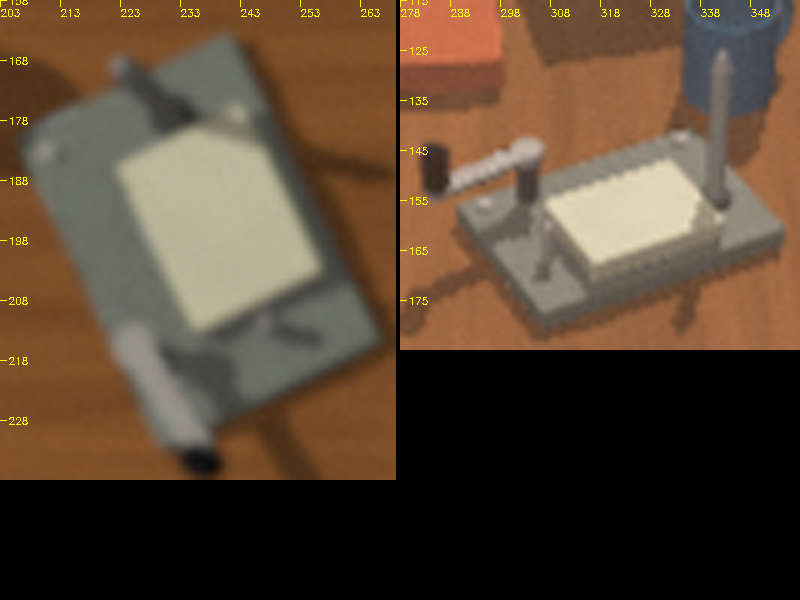

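```bash
cat > fit.py <<'E'
from h import *
def px(pts,s,u,v,ox=0): return (np.array(pts,float)-[ox,0]+.5)/s-.5+[u,v]
def Rz(a): return R.from_euler("z",a).as_matrix()
# press
bt=px([(117,167),(243,104),(323,268),(197,332),(230,33),(382,338),(20,130),(120,62),(262,318),(203,460)],6,203,158)
bs=px([(722,52),(541,222),(435,170)],5,278,115,400)
def press(p):
    x,y,a,l=p
    k=[-.055-.085*np.sin(l),.075-.085*np.cos(l),.087]
    L=np.array([(.059,.044,.04),(.059,-.044,.04),(-.059,-.044,.04),(-.059,.044,.04),(.11,-.075,.02),(-.11,-.075,.02),(.11,.075,.02),(.075,0,.165),(-.075,0,.054),k])
    return L@Rz(a).T+[x,y,0]
def fp(p):
    W=press(p);return np.r_[(proj("top",W)-bt).ravel(),(proj("side",W[[7,8,9]])-bs).ravel()]
best=min((least_squares(fp,[.5,.3,a,1.5],loss="soft_l1") for a in np.arange(-3,3.2,.5)),key=lambda r:r.cost)
pp=best.x
rt=px([(213,149),(208,468),(112,95),(318,95),(312,515),(108,528)],8,350,155)
rs=px([(680,100),(473,187),(710,37),(727,147),(443,258),(432,148)],5,293,215,400)
Lp=np.array([(.075,0,.016),(-.075,0,.016),(.1,.045,.016),(.1,-.045,.016),(-.1,-.045,.016),(-.1,.045,.016)])
def Rp(a,pit): return Rz(a)@R.from_euler("y",-pit).as_matrix()
def fr(p):
    W=Lp@Rp(p[3],p[4]).T+p[:3]
    return np.r_[(proj("top",W)-rt).ravel(),(proj("side",W)-rs).ravel(),(p[4]-np.pi/6)*200]
b2=least_squares(fr,[.5,-.2,.08,0,.52],loss="soft_l1");pr=b2.x
if __name__=="__main__":
    print("press",best.cost,pp.round(4));print(best.fun.reshape(-1,2).round(1).tolist())
    print("platen(underside centre)",b2.cost,pr.round(4),np.degrees(pr[3:]));print(b2.fun[:-1].reshape(-1,2).round(1).tolist())
    print("handle",pr[:3]+Rp(pr[3],pr[4])@[0,0,.041],"knob,rod,dow",press(pp)[[9,7,8]].round(3))
E
python3 fit.py
```

```text
press 16.284130443556865 [0.5769 0.2614 0.4647 1.4228]
[[-1.1, 0.3], [-0.7, 0.1], [-0.3, 0.8], [-0.9, 1.1], [4.1, -2.4], [4.3, -1.6], [3.2, -0.6], [-0.6, 0.9], [0.2, 1.3], [0.2, 0.5], [0.2, -0.3], [1.7, -0.1], [0.6, -0.5]]
platen(underside centre) 2.425243156736407 [ 0.5723 -0.2371  0.0755  0.0188  0.5228] [ 1.07557017 29.95545218]
[[0.2, 0.5], [0.3, 0.5], [-0.1, 0.7], [0.1, -0.0], [-0.4, 0.6], [0.3, -0.3], [0.4, 0.5], [0.4, 0.2], [0.0, -0.3], [-0.2, -0.9], [0.2, -0.3], [1.4, 0.2]]
handle [ 0.55180614 -0.23751123  0.11099254] knob,rod,dow [[0.425 0.255 0.087]
 [0.644 0.295 0.165]
 [0.51  0.228 0.054]]
```

```bash
sed -i 's/return np.r_\[(proj("top",W)-bt).ravel()/return np.r_[(proj("top",W)-bt)[[0,1,2,3,7,8,9]].ravel()/' fit.py
cat >> h.py <<'E'
def down(yaw,tilt=0):  # tool x along platen x, z along -platen z
    return R.from_euler("z",yaw)*R.from_euler("y",-tilt)*R.from_euler("x",np.pi)
def rows(target,Rt,n,start=None):
    s=sense(); p0,R0=(s["eef_pos"],R.from_rotvec(s["tool_rot"])) if start is None else start
    r=(R0.inv()*Rt).as_rotvec()/n; t=R0.inv().apply(np.array(target)-p0)*1000
    M=sum((R.from_rotvec(r*i).as_matrix() for i in range(n)))
    print(n,"x dp",np.linalg.solve(M,t).round(1).tolist(),"rot",np.degrees(r).round(2).tolist())
    return np.array(target),Rt
E
python3 fit.py | grep -v platen
python3 - <<'E'
from fit import *
h=pr[:3]+Rp(pr[3],pr[4])@[0,0,.041]
Rt=down(pr[3],pr[4]);tz=Rt.apply([0,0,1]);print(tz)
s=rows(h-.093*tz,Rt,10)
rows(h-.003*tz,Rt,4,s)
E
```

```text
press 3.229978272957714 [ 0.5785  0.2594 -5.8221 -4.8356]
[[-0.5, -0.2], [-0.1, -0.3], [0.2, 0.5], [-0.4, 0.6], [0.0, 0.4], [0.7, 0.9], [0.2, 0.4], [0.6, 0.1], [2.1, 0.2], [0.7, -0.5]]
[[0.2, 0.5], [0.3, 0.5], [-0.1, 0.7], [0.1, -0.0], [-0.4, 0.6], [0.3, -0.3], [0.4, 0.5], [0.4, 0.2], [0.0, -0.3], [-0.2, -0.9], [0.2, -0.3], [1.4, 0.2]]
handle [ 0.55180614 -0.23751123  0.11099254] knob,rod,dow [[0.425 0.255 0.087]
 [0.646 0.293 0.165]
 [0.511 0.226 0.054]]
[ 0.49923853  0.00937293 -0.8664139 ]
10 x dp [38.4, -23.4, 14.0] rot [-0.38, 2.98, 1.39]
4 x dp [-0.0, -0.0, 22.5] rot [0.0, 0.0, 0.0]
```

```bash
for i in 1 2; do python3 -m jog '[{"dp":[38.4,-23.4,14],"rot":[-0.4,3,1.4]},{"dp":[38.4,-23.4,14],"rot":[-0.4,3,1.4]},{"dp":[38.4,-23.4,14],"rot":[-0.4,3,1.4]},{"dp":[38.4,-23.4,14],"rot":[-0.4,3,1.4]},{"dp":[38.4,-23.4,14],"rot":[-0.4,3,1.4]}]' 0.25; done
python3 -m jog '[{"dp":[0,0,0],"rot":[0,0,0]},{"dp":[0,0,0],"rot":[0,0,0]}]'
python3 - <<'E'
from fit import *
h=pr[:3]+Rp(pr[3],pr[4])@[0,0,.041]
Rt=down(pr[3],pr[4]);tz=Rt.apply([0,0,1])
rows(h-.003*tz,Rt,4)
t=grab_frame("top");s=grab_frame("side")
cv2.imwrite("pics/pre.png",np.hstack([pad(crop("t",t,340,150,80,100,5),400,600),pad(crop("s",s,283,185,90,100,4),400,600)]))
E
```

```text
clock: 0.82
eef_pos: [0.3141, -0.3728, 0.1898]
tool_rot: [-3.105, -0.223, -0.416]
contact_force: [0.3, 0.1, 0.0]
width: 0.0698
clock: 1.45
eef_pos: [0.5063, -0.2379, 0.1923]
tool_rot: [-3.032, -0.025, -0.82]
contact_force: [0.4, -0.2, -0.5]
width: 0.0698
clock: 1.7
eef_pos: [0.5051, -0.2388, 0.1921]
tool_rot: [-3.033, -0.028, -0.817]
contact_force: [0.4, -0.7, -0.4]
width: 0.0697
4 x dp [-0.1, -0.2, 22.7] rot [0.06, -0.05, 0.02]
```

View pics/pre.png

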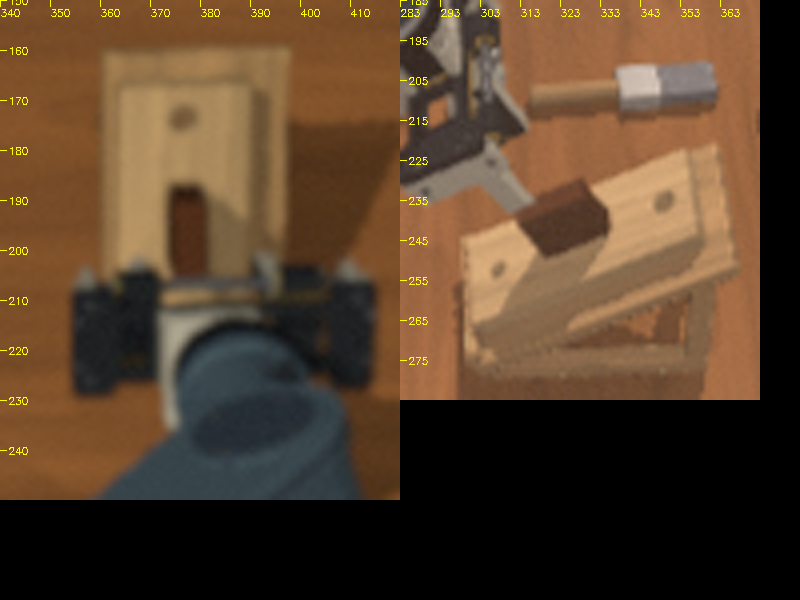

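Run:
```python
from fit import *
s=sense();T=R.from_rotvec(s["tool_rot"])
for k in(-.1,-.07,.0,.022): 
  for y in (-.094,0,.094): print(k,y,proj("top",s["eef_pos"]+T.apply([0,y,k])).round(1).tolist())
RR=Rp(pr[3],pr[4])
for c in [(.03,.012,.066),(.03,-.012,.066),(-.03,-.012,.066),(-.03,.012,.066)]:print(proj("top",pr[:3]+RR@c).round(1).tolist(),proj("side",pr[:3]+RR@c).round(1).tolist())
```

```text
-0.1 -0.094 [[354.1, 219.0]]
-0.1 0 [[384.6, 218.2]]
-0.1 0.094 [[415.0, 217.3]]
-0.07 -0.094 [[353.5, 215.2]]
-0.07 0 [[383.4, 214.4]]
-0.07 0.094 [[413.2, 213.6]]
0.0 -0.094 [[352.1, 207.0]]
0.0 0 [[380.7, 206.2]]
0.0 0.094 [[409.2, 205.4]]
0.022 -0.094 [[351.7, 204.5]]
0.022 0 [[379.9, 203.8]]
0.022 0.094 [[408.0, 203.0]]
[[374.4, 190.7]] [[328.6, 228.5]]
[[381.4, 190.5]] [[329.1, 234.2]]
[[381.1, 206.9]] [[312.2, 241.3]]
[[374.2, 207.1]] [[311.8, 235.5]]
```

The gripper lines up with the handle: the handle's edges at u≈374–381 match the model. I'll go in and grip.

```bash
python3 -m jog '[{"dp":[0,-0.2,23],"rot":[0,0,0]},{"dp":[0,-0.2,23],"rot":[0,0,0]},{"dp":[0,-0.2,23],"rot":[0,0,0]},{"dp":[0,0,19],"rot":[0,0,0]},{"dp":[0,0,0],"rot":[0,0,0]}]'
python3 -m jog '[{"dp":[0,0,0],"rot":[0,0,0]},{"dp":[0,0,0],"rot":[0,0,0]},{"dp":[0,0,0],"rot":[0,0,0]},{"dp":[0,0,0],"rot":[0,0,0]},{"dp":[0,0,0],"rot":[0,0,0]}]' 1 40
python3 -m jog '[{"dp":[0,0,0],"rot":[0,0,0]},{"dp":[0,0,0],"rot":[0,0,0]}]'
```

```text
clock: 2.42
eef_pos: [0.5489, -0.2383, 0.1149]
tool_rot: [-3.032, -0.024, -0.815]
contact_force: [0.3, 0.9, -0.3]
width: 0.0699
clock: 3.05
eef_pos: [0.5496, -0.2379, 0.1164]
tool_rot: [-3.032, -0.027, -0.818]
contact_force: [-0.5, -0.1, 0.4]
width: 0.0242
clock: 3.3
eef_pos: [0.5496, -0.2378, 0.1165]
tool_rot: [-3.032, -0.027, -0.818]
contact_force: [-3.8, -0.1, 5.0]
width: 0.0237
```

```bash
python3 -m jog '[{"dp":[0,0,-10],"rot":[0,0,0]},{"dp":[0,0,-20],"rot":[0,0,0]},{"dp":[0,0,-25],"rot":[0,0,0]},{"dp":[0,0,-25],"rot":[0,0,0]},{"dp":[0,0,-10],"rot":[0,0,0]}]'
python3 - <<'E'
from fit import *
s=rows([.53,-.1,.27],down(.15,0.0),6)
rows([pp[0],pp[1],.262],down(pp[2]),10,s)
E
```

```text
clock: 3.92
eef_pos: [0.5036, -0.2384, 0.1948]
tool_rot: [3.033, 0.027, 0.818]
contact_force: [0.5, 0.1, -3.4]
width: 0.0235
6 x dp [9.7, -22.5, -10.4] rot [0.38, -5.02, -1.23]
10 x dp [15.0, -33.2, 0.8] rot [-0.0, 0.0, -1.78]
```

```bash
python3 -m jog '[{"dp":[9.7,-22.5,-10.4],"rot":[0.4,-5,-1.2]},{"dp":[9.7,-22.5,-10.4],"rot":[0.4,-5,-1.2]},{"dp":[9.7,-22.5,-10.4],"rot":[0.4,-5,-1.2]},{"dp":[9.7,-22.5,-10.4],"rot":[0.4,-5,-1.2]},{"dp":[9.7,-22.5,-10.4],"rot":[0.4,-5,-1.2]}]'
python3 -m jog '[{"dp":[9.7,-22.5,-10.4],"rot":[0.4,-5,-1.2]},{"dp":[15,-33,0.8],"rot":[0,0,-1.8]},{"dp":[15,-33,0.8],"rot":[0,0,-1.8]},{"dp":[15,-33,0.8],"rot":[0,0,-1.8]},{"dp":[15,-33,0.8],"rot":[0,0,-1.8]}]'
python3 -m jog '[{"dp":[15,-33,0.8],"rot":[0,0,-1.8]},{"dp":[15,-33,0.8],"rot":[0,0,-1.8]},{"dp":[15,-33,0.8],"rot":[0,0,-1.8]},{"dp":[15,-33,0.8],"rot":[0,0,-1.8]},{"dp":[15,-33,0.8],"rot":[0,0,-1.8]}]'
python3 -m jog '[{"dp":[15,-33,0.8],"rot":[0,0,-1.8]},{"dp":[0,0,0],"rot":[0,0,0]},{"dp":[0,0,0],"rot":[0,0,0]}]'
python3 - <<'E'
from fit import *
rows([pp[0],pp[1],.262],down(pp[2]),1)
t=grab_frame("top");s=grab_frame("side")
cv2.imwrite("pics/hov.png",np.hstack([pad(crop("t",t,190,140,80,100,5),400,600),pad(crop("s",s,270,80,100,110,4),400,600)]))
RR=R.from_rotvec(sense()["tool_rot"])*R.from_euler("x",np.pi)
o=sense()["eef_pos"]-RR.apply([0,0,.044])
for c in list(Lp)+[(.075,0,0),(-.075,0,0)]: print(c,proj("top",o+RR.apply(c)).round(1),proj("side",o+RR.apply(c)).round(1))
E
```

```text
clock: 4.55
eef_pos: [0.5246, -0.1228, 0.2582]
tool_rot: [-3.129, -0.198, -0.135]
contact_force: [0.3, 0.0, -3.2]
width: 0.0238
clock: 5.18
eef_pos: [0.5639, 0.0421, 0.2657]
tool_rot: [-3.108, -0.428, -0.001]
contact_force: [0.5, -0.2, -3.9]
width: 0.024
clock: 5.8
eef_pos: [0.5801, 0.2224, 0.2624]
tool_rot: [-3.065, -0.671, -0.002]
contact_force: [-0.3, -0.1, -4.2]
width: 0.0239
clock: 6.18
eef_pos: [0.58, 0.2571, 0.262]
tool_rot: [-3.055, -0.718, -0.002]
contact_force: [0.2, 0.6, -4.1]
width: 0.0236
1 x dp [-0.3, -2.7, -0.0] rot [-0.16, -0.1, 0.03]
[0.075 0.    0.016] [[218.6 162.8]] [[344.  110.2]]
[-0.075  0.     0.016] [[237.8 203.2]] [[308.3 121.2]]
[0.1   0.045 0.016] [[203.1 162.3]] [[343.7 102.4]]
[ 0.1   -0.045  0.016] [[227.8 150.1]] [[356.1 114.6]]
[-0.1   -0.045  0.016] [[253.7 203.8]] [[308.  129.8]]
[-0.1    0.045  0.016] [[228.4 216.4]] [[296.5 116.7]]
(0.075, 0, 0) [[219.7 164. ]] [[343.8 113.8]]
(-0.075, 0, 0) [[238.8 204. ]] [[308.3 124.8]]
```

View pics/hov.png

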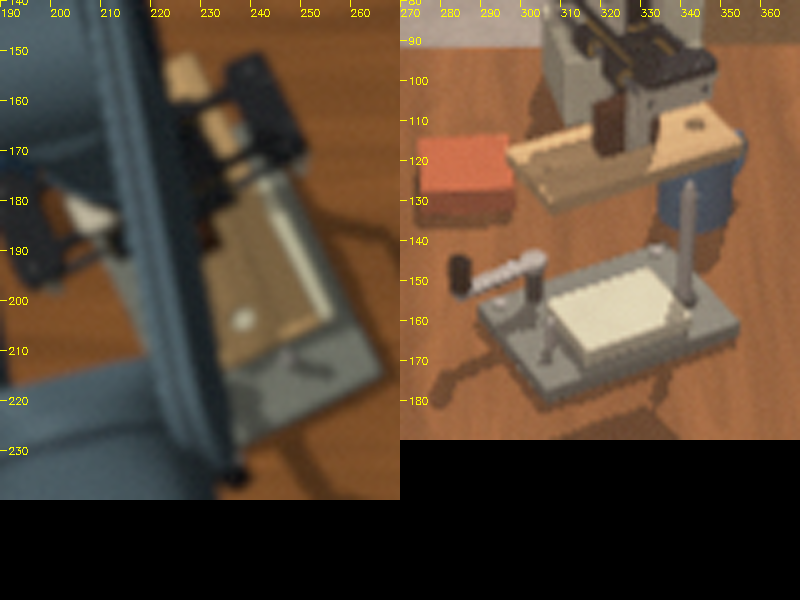

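The side view shows the big hole at (343.3,110.9) and the rod tip at (342.1,125.3). The dowel is near (306,158). I'll refine the press pose using the bed corners seen from the side, and overlay the model to check it.

```bash
cat > fit2.py <<'E'
from fit import *
bs2=px([(690,183),(549,303),(649,267),(688,313),(589,350),(459,272)],4,270,80,400)
def f2(p):
    W=press(p[:4]);I=[0,1,2,3,7,8,9]
    return np.r_[(proj("top",W)-bt)[I].ravel(),(proj("side",W[[7,3,0,1,2,9]])+p[4:6]-bs2).ravel(),p[4:6]]
b3=least_squares(f2,np.r_[pp[:2],.461,1.45,0,0],loss="soft_l1",f_scale=.5);p3=b3.x
if __name__=="__main__":
    print(p3.round(4),b3.fun.reshape(-1,2).round(1).tolist())
    s=grab_frame("side");c=crop("s",s,270,110,95,75,8)
    def ln(a,b,col):
        W=np.array([a,b])@Rz(p3[2]).T+[p3[0],p3[1],0]
        q=(proj("side",W)-[270,110]+.5)*8-.5
        cv2.line(c,tuple(int(v) for v in q[0]),tuple(int(v) for v in q[1]),col,1)
    ln((.075,0,.165),(.075,0,.02),(0,0,255));ln((-.075,0,.054),(-.075,0,.02),(0,0,255))
    B=[(.059,.044,.04),(.059,-.044,.04),(-.059,-.044,.04),(-.059,.044,.04)]
    for i in range(4): ln(B[i],B[i-1],(255,0,0))
    cv2.imwrite("pics/ov.png",c)
E
python3 fit2.py
```

```text
[ 0.5797  0.2591  0.4656  1.4754 -0.6233  0.1046] [[-0.5, -0.4], [-0.1, -0.7], [0.4, 0.0], [-0.3, 0.3], [0.0, 0.1], [0.9, 0.5], [-0.1, 0.4], [0.2, -0.2], [-0.9, -0.8], [0.1, -0.5], [1.5, 0.3], [-0.1, 0.3], [0.3, 0.4], [-0.6, 0.1]]
```

View pics/ov.png

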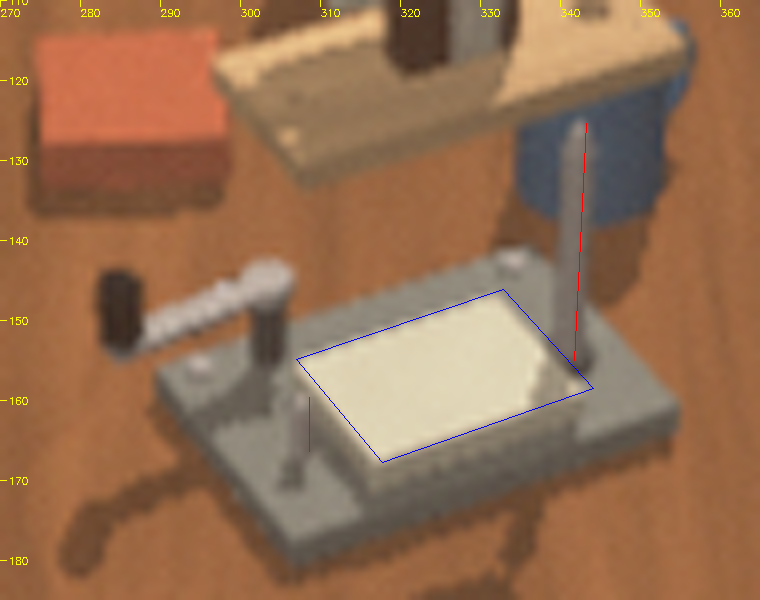

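Run:
```python
from fit2 import *
rows([p3[0],p3[1],.205],down(p3[2]),3)
```

```text
3 x dp [0.2, -0.9, 19.3] rot [-0.05, -0.06, -0.1]
```

```bash
python3 -m jog '[{"dp":[0.2,-1.5,10],"rot":[0,0,-0.1]},{"dp":[0.2,-1,15],"rot":[0,0,-0.1]},{"dp":[0.2,0,15],"rot":[0,0,-0.1]},{"dp":[0,0,10],"rot":[0,0,0]},{"dp":[0,0,6],"rot":[0,0,0]}]'
python3 -m jog '[{"dp":[0,0,0],"rot":[0,0,0]},{"dp":[0,0,0],"rot":[0,0,0]}]'
python3 - <<'E'
from fit2 import *
print(sense()["contact_force"],sense()["moment"])
rows([p3[0],p3[1],.205],down(p3[2]),1)
s=grab_frame("side");t=grab_frame("top")
cv2.imwrite("pics/rod.png",np.hstack([pad(crop("s",s,290,100,75,75,7),525,525),pad(crop("t",t,200,150,55,80,5),275,525)]))
E
```

```text
clock: 6.95
eef_pos: [0.5795, 0.26, 0.2058]
tool_rot: [-3.053, -0.726, -0.002]
contact_force: [0.6, -0.3, -4.2]
width: 0.0237
clock: 7.2
eef_pos: [0.5802, 0.2602, 0.2075]
tool_rot: [-3.053, -0.726, -0.006]
contact_force: [1.0, 0.1, -3.0]
width: 0.024
[ 1.03037631  0.08117046 -3.03818035] [ 0.00825877 -0.05571717 -0.03247136]
1 x dp [-0.9, 0.8, 2.5] rot [-0.14, -0.26, 0.07]
```

View pics/rod.png

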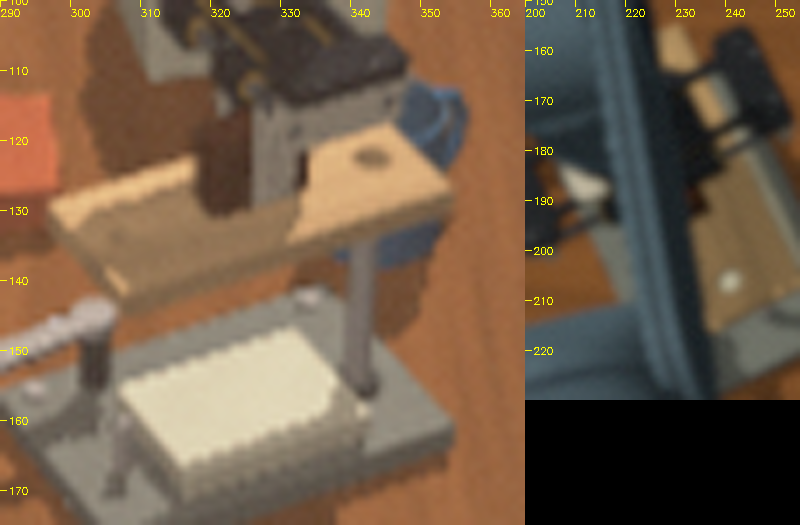

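The rod meets the platen right under the big hole (342,122) and there is almost no side force. I'll ease it down.

```bash
Z='[0,0,0]'; python3 -m jog '[{"dp":[-0.5,0.3,4],"rot":[0,-0.1,0]},{"dp":[0,0,4],"rot":[0,0,0]},{"dp":[0,0,4],"rot":[0,0,0]},{"dp":[0,0,0],"rot":[0,0,0]},{"dp":[0,0,0],"rot":[0,0,0]}]'
python3 - <<'E'
from fit2 import *
print(sense()["contact_force"],sense()["moment"])
rows([p3[0],p3[1],.19],down(p3[2]),1)
E
```

```text
clock: 7.92
eef_pos: [0.5796, 0.2596, 0.195]
tool_rot: [-3.053, -0.726, -0.002]
contact_force: [-0.6, 0.4, -3.3]
width: 0.0236
[-0.60099102  0.44441892 -3.30773134] [-0.01009302 -0.02120172 -0.00724947]
1 x dp [-0.1, 0.5, 5.0] rot [-0.16, -0.1, 0.06]
```

```bash
python3 -m jog '[{"dp":[0,0,4],"rot":[0,0,0]},{"dp":[0,0,4],"rot":[0,0,0]},{"dp":[0,0,4],"rot":[0,0,0]},{"dp":[0,0,0],"rot":[0,0,0]}]'
python3 - <<'E'
from fit2 import *
print(sense()["contact_force"],sense()["moment"])
rows([p3[0],p3[1],.19],down(p3[2]),1)
s=grab_frame("side");t=grab_frame("top")
cv2.imwrite("pics/rod2.png",np.hstack([pad(crop("s",s,290,100,75,75,7),525,525),pad(crop("t",t,200,150,55,80,5),275,525)]))
E
```

```text
clock: 8.43
eef_pos: [0.5792, 0.2596, 0.1824]
tool_rot: [-3.053, -0.726, 0.0]
contact_force: [0.2, 0.4, -3.5]
width: 0.0236
[ 0.20841545  0.43386927 -3.50223844] [-0.01997878  0.07456956 -0.04162129]
1 x dp [0.2, 0.6, -7.6] rot [-0.17, -0.04, 0.06]
```

View pics/rod2.png

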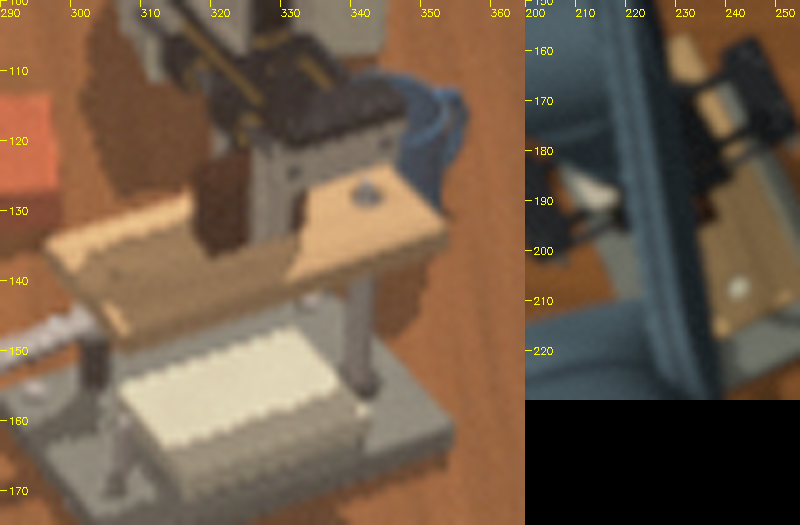

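The rod tip shows centred in the big hole at about (341,128). I'll keep descending and watch the forces.

```bash
for i in 1; do python3 -m jog '[{"dp":[0,0,8],"rot":[0,0,0]},{"dp":[0,0,8],"rot":[0,0,0]},{"dp":[0,0,8],"rot":[0,0,0]},{"dp":[0,0,8],"rot":[0,0,0]},{"dp":[0,0,0],"rot":[0,0,0]}]'; done
python3 - <<'E'
from fit2 import *
print(sense()["contact_force"],sense()["moment"])
rows([p3[0],p3[1],.11],down(p3[2]),1)
E
```

```text
clock: 9.15
eef_pos: [0.579, 0.2596, 0.1498]
tool_rot: [-3.053, -0.726, 0.001]
contact_force: [0.7, 0.2, -3.5]
width: 0.0236
[ 0.69738498  0.23093181 -3.4648191 ] [-0.03026291 -0.03369978 -0.03943732]
1 x dp [0.4, 0.9, 39.8] rot [-0.18, 0.01, 0.06]
```

```bash
python3 -m jog '[{"dp":[0.1,0,8],"rot":[0,0,0]},{"dp":[0.1,0,8],"rot":[0,0,0]},{"dp":[0.1,0,8],"rot":[0,0,0]},{"dp":[0,0,8],"rot":[0,0,0]},{"dp":[0,0,4],"rot":[0,0,0]}]';  python3 -m jog '[{"dp":[0,0,0],"rot":[0,0,0]}]'
python3 - <<'E'
from fit2 import *
print(sense()["contact_force"],sense()["moment"])
rows([p3[0],p3[1],.11],down(p3[2]),1)
s=grab_frame("side");t=grab_frame("top")
cv2.imwrite("pics/rod3.png",np.hstack([pad(crop("s",s,280,110,75,75,7),525,525),pad(crop("t",t,220,165,40,60,7),275,525)]))
E
```

```text
clock: 9.78
eef_pos: [0.5796, 0.2599, 0.1141]
tool_rot: [-3.053, -0.726, -0.0]
contact_force: [0.2, 0.5, -4.0]
width: 0.0236
clock: 9.9
eef_pos: [0.5796, 0.2599, 0.1145]
tool_rot: [-3.053, -0.726, -0.001]
contact_force: [0.0, -0.2, -3.4]
width: 0.0241
[ 4.68917075e-04 -2.42575957e-01 -3.38382228e+00] [0.00605811 0.01393476 0.0127585 ]
1 x dp [-0.3, 0.8, 4.5] rot [-0.17, -0.06, 0.07]
```

View pics/rod3.png

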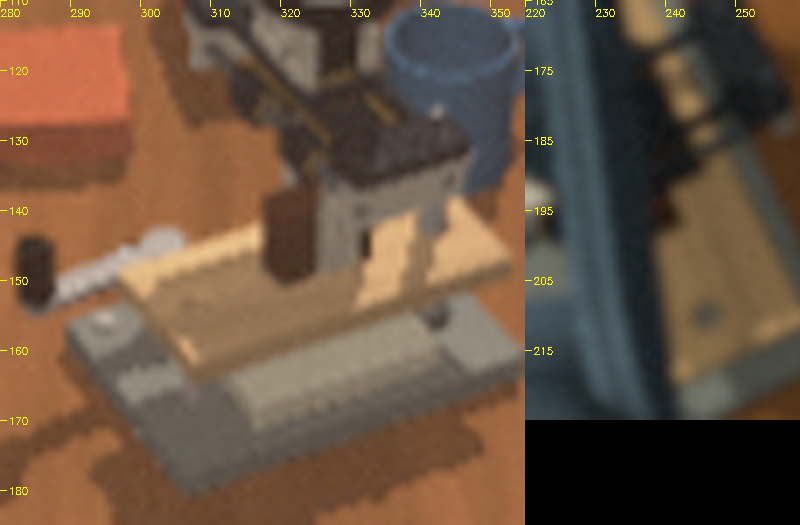

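The top view shows the grey dowel through the small hole at about (245,210). I'll continue down slowly.

```bash
python3 -m jog '[{"dp":[0,0,5],"rot":[0,0,0]},{"dp":[0,0,5],"rot":[0,0,0]},{"dp":[0,0,4],"rot":[0,0,0]},{"dp":[0,0,3],"rot":[0,0,0]},{"dp":[0,0,0],"rot":[0,0,0]}]'
python3 - <<'E'
from h import *
print(sense()["contact_force"],sense()["moment"])
E
```

```text
clock: 10.62
eef_pos: [0.5797, 0.26, 0.0976]
tool_rot: [-3.053, -0.726, -0.001]
contact_force: [0.6, 1.2, -3.7]
width: 0.0235
[ 0.63151511  1.20628253 -3.71299515] [ 0.01092573 -0.04141345 -0.07408968]
```

```bash
python3 -m jog '[{"dp":[0,0,2],"rot":[0,0,0]},{"dp":[0,0,2],"rot":[0,0,0]},{"dp":[0,0,0],"rot":[0,0,0]}]'; python3 -m jog '[{"dp":[0,0,2],"rot":[0,0,0]},{"dp":[0,0,2],"rot":[0,0,0]},{"dp":[0,0,0],"rot":[0,0,0]}]'
python3 - <<'E'
from h import *
print(sense()["contact_force"],sense()["moment"])
E
```

```text
clock: 11.0
eef_pos: [0.5798, 0.2601, 0.0938]
tool_rot: [-3.053, -0.726, -0.001]
contact_force: [-0.2, -0.4, -3.6]
width: 0.024
clock: 11.38
eef_pos: [0.5797, 0.2601, 0.0897]
tool_rot: [-3.053, -0.726, -0.001]
contact_force: [-0.4, 0.3, -3.4]
width: 0.0236
[-0.41306731  0.26114986 -3.37415753] [-0.00822954  0.03725573  0.04259127]
```

```bash
for i in 1 2; do python3 -m jog '[{"dp":[0,0,1.5],"rot":[0,0,0]},{"dp":[0,0,0],"rot":[0,0,0]}]'; done;  python3 -m jog '[{"dp":[0,0,1],"rot":[0,0,0]},{"dp":[0,0,0],"rot":[0,0,0]}]'
```

```text
clock: 11.62
eef_pos: [0.5798, 0.2601, 0.0884]
tool_rot: [-3.053, -0.726, -0.002]
contact_force: [0.1, 0.5, -3.0]
width: 0.0237
clock: 11.88
eef_pos: [0.5798, 0.2601, 0.0869]
tool_rot: [-3.053, -0.726, -0.002]
contact_force: [0.9, -0.4, -3.3]
width: 0.024
clock: 12.12
eef_pos: [0.5798, 0.2601, 0.0859]
tool_rot: [-3.053, -0.726, -0.002]
contact_force: [-0.3, 0.7, -3.3]
width: 0.0241
```

```bash
for i in 1 2 ; do python3 -m jog '[{"dp":[0,0,1],"rot":[0,0,0]},{"dp":[0,0,0],"rot":[0,0,0]}]'; done
```

```text
clock: 12.38
eef_pos: [0.5798, 0.2601, 0.0849]
tool_rot: [-3.053, -0.726, -0.002]
contact_force: [0.0, 0.2, -3.8]
width: 0.0238
clock: 12.62
eef_pos: [0.5798, 0.2601, 0.0839]
tool_rot: [-3.053, -0.726, -0.002]
contact_force: [-0.1, -0.3, -3.7]
width: 0.024
```

```bash
for i in 1 2 ; do python3 -m jog '[{"dp":[0,0,1],"rot":[0,0,0]},{"dp":[0,0,0],"rot":[0,0,0]}]'; done
```

```text
clock: 12.88
eef_pos: [0.5798, 0.2602, 0.0838]
tool_rot: [-3.053, -0.726, -0.002]
contact_force: [-3.8, -0.9, 4.5]
width: 0.0238
clock: 13.12
eef_pos: [0.5798, 0.2602, 0.0837]
tool_rot: [-3.054, -0.726, -0.003]
contact_force: [-5.3, -2.1, 11.5]
width: 0.0238
```

Contact came at TCP z = 0.0838, against 0.084 expected when seated. I'll release and withdraw upward.

```bash
python3 -m jog '[{"dp":[0,0,-1],"rot":[0,0,0]},{"dp":[0,0,0],"rot":[0,0,0]},{"dp":[0,0,0],"rot":[0,0,0]},{"dp":[0,0,0],"rot":[0,0,0]}]' 0.35
python3 -m jog '[{"dp":[0,0,-15],"rot":[0,0,0]},{"dp":[0,0,-30],"rot":[0,0,0]},{"dp":[0,0,-50],"rot":[0,0,0]},{"dp":[0,0,-50],"rot":[0,0,0]},{"dp":[0,0,-30],"rot":[0,0,0]}]'
python3 - <<'E'
from fit2 import *
k=press(p3[:4])[9];print(k)
s=grab_frame("side");t=grab_frame("top")
for c in[(.1,.045,.056),(.1,-.045,.056),(-.1,-.045,.056),(-.1,.045,.056),(.075,0,.056),(-.075,0,.056)]:
    w=Rz(p3[2])@c+[p3[0],p3[1],0];print(c,proj("top",w).round(1),proj("side",w).round(1))
cv2.imwrite("pics/seat.png",np.hstack([pad(crop("s",s,275,110,80,75,6),480,480),pad(crop("t",t,205,160,60,80,5),300,480)]))
E
```

```text
clock: 13.62
eef_pos: [0.5799, 0.2601, 0.0827]
tool_rot: [-3.053, -0.726, -0.002]
contact_force: [0.0, -0.6, 0.2]
width: 0.058
clock: 14.25
eef_pos: [0.5806, 0.2598, 0.2626]
tool_rot: [-3.053, -0.726, -0.01]
contact_force: [1.2, -0.3, -0.5]
width: 0.0604
[0.42492872 0.25619077 0.087     ]
(0.1, 0.045, 0.056) [[215.7 174.5]] [[341.4 139.6]]
(0.1, -0.045, 0.056) [[237.7 163.5]] [[353.1 152. ]]
(-0.1, -0.045, 0.056) [[261.2 211.5]] [[308.  167.6]]
(-0.1, 0.045, 0.056) [[238.8 222.8]] [[297.2 154.3]]
(0.075, 0, 0.056) [[229.5 174.9]] [[341.7 147.5]]
(-0.075, 0, 0.056) [[247.1 211. ]] [[308.3 158.9]]
```

View pics/seat.png

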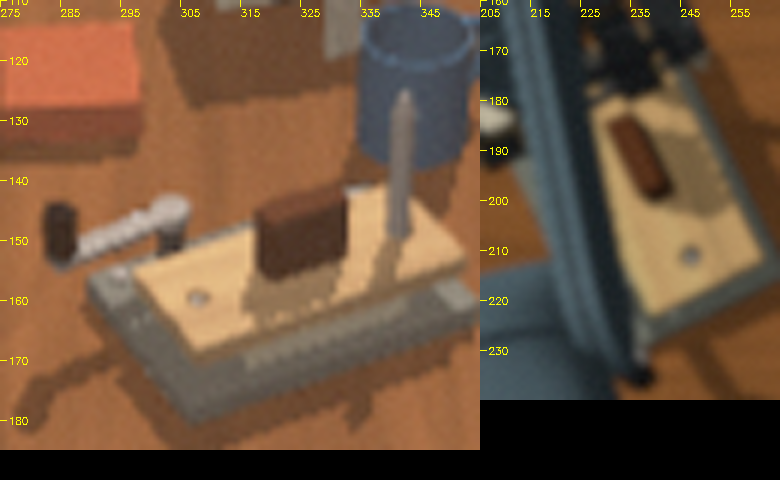

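The platen is seated: the dowel shows in the small hole at about (308,159) in the side view, and all corners match the seated model. Next I'll push the knob with closed fingers, turning the tool along the arc.

```bash
cat > arc.py <<'E'
from fit2 import *
piv=np.array([-.055,.075])
def P(a,s,z):
    q=piv+.085*np.array([-np.sin(a),-np.cos(a)])-s*np.array([np.cos(a),-np.sin(a)])
    return np.r_[(Rz(p3[2])[:2,:2]@q)+p3[:2],z],down(p3[2]-a)
E
python3 - <<'E'
from arc import *
print(sense()["joints"].round(2))
a0=p3[3]
w=rows(*P(a0,.036,.2),10)
w=rows(*P(a0,.036,.098),3,w)
w=rows(*P(a0,.0195,.098),2,w)
w=rows(*P(0,.0195,.098),10,w)
E
```

```text
[0.24 0.4  1.28 0.   1.45 1.35]
10 x dp [-19.5, 1.0, 6.3] rot [-0.05, -0.05, 8.46]
3 x dp [-0.0, -0.0, 34.0] rot [0.0, 0.0, 0.0]
2 x dp [8.2, 0.0, 0.0] rot [0.0, 0.0, 0.0]
10 x dp [12.7, 1.9, 0.0] rot [0.0, 0.0, -8.45]
```

```bash
sed -i 's/down(p3\[2\]-a)/down(p3[2]-a+np.pi)/' arc.py
python3 - <<'E'
from arc import *
a0=p3[3]
w=rows(*P(a0,.036,.2),10)
w=rows(*P(a0,.036,.098),3,w)
w=rows(*P(a0,.0195,.098),2,w)
w=rows(*P(0,.0195,.098),10,w)
E
```

```text
10 x dp [-4.1, -19.6, 6.3] rot [0.05, -0.05, -9.54]
3 x dp [-0.0, -0.0, 34.0] rot [0.0, 0.0, 0.0]
2 x dp [-8.2, -0.0, -0.0] rot [0.0, 0.0, 0.0]
10 x dp [-12.7, -1.9, -0.0] rot [0.0, 0.0, -8.45]
```

```bash
for i in 1 2; do python3 -m jog '[{"dp":[-4.1,-19.6,6.3],"rot":[0,0,-9.5]},{"dp":[-4.1,-19.6,6.3],"rot":[0,0,-9.5]},{"dp":[-4.1,-19.6,6.3],"rot":[0,0,-9.5]},{"dp":[-4.1,-19.6,6.3],"rot":[0,0,-9.5]},{"dp":[-4.1,-19.6,6.3],"rot":[0,0,-9.5]}]' 1 20; done
python3 -m jog '[{"dp":[0,0,0],"rot":[0,0,0]},{"dp":[0,0,0],"rot":[0,0,0]}]'
python3 - <<'E'
from arc import *
a0=p3[3]
w=rows(*P(a0,.036,.2),1)
w=rows(*P(a0,.036,.098),4)
E
```

```text
clock: 14.98
eef_pos: [0.4964, 0.312, 0.2254]
tool_rot: [-2.497, -1.901, -0.001]
contact_force: [-0.4, 0.9, 0.5]
width: 0.0149
clock: 15.6
eef_pos: [0.4022, 0.2863, 0.194]
tool_rot: [-1.52, -2.747, -0.003]
contact_force: [-0.2, -0.5, -0.8]
width: 0.0002
clock: 15.85
eef_pos: [0.4042, 0.287, 0.1952]
tool_rot: [-1.534, -2.741, -0.006]
contact_force: [-0.4, 0.3, 0.1]
width: 0.0004
1 x dp [-1.1, 1.2, -4.8] rot [0.17, -0.15, -0.6]
4 x dp [-0.3, 0.2, 24.3] rot [0.04, -0.04, -0.15]
```

```bash
python3 -m jog '[{"dp":[0,0,25],"rot":[0,0,0]},{"dp":[0,0,25],"rot":[0,0,0]},{"dp":[0,0,25],"rot":[0,0,-0.3]},{"dp":[0,0,22],"rot":[0,0,-0.3]},{"dp":[0,0,0],"rot":[0,0,0]}]'
python3 -m jog '[{"dp":[-7,0,0],"rot":[0,0,0]},{"dp":[-7,0,0],"rot":[0,0,0]},{"dp":[0,0,0],"rot":[0,0,0]}]'
python3 - <<'E'
from arc import *
w=rows(*P(p3[3],.0195,.098),1)
w=rows(*P(.05,.0195,.098),10)
E
```

```text
clock: 16.48
eef_pos: [0.4033, 0.2869, 0.0967]
tool_rot: [-1.516, -2.748, -0.001]
contact_force: [-0.7, -0.3, -0.2]
width: 0.0005
clock: 16.85
eef_pos: [0.4121, 0.2748, 0.0988]
tool_rot: [-1.517, -2.751, -0.007]
contact_force: [0.4, 0.2, -0.2]
width: 0.0003
1 x dp [-3.1, 1.0, 0.8] rot [0.21, -0.12, 0.13]
10 x dp [-12.6, -2.0, 0.1] rot [0.03, 0.01, -8.15]
```

```bash
for i in 1; do python3 -m jog '[{"dp":[-12.5,-2,0],"rot":[0,0,-8.1]},{"dp":[-12.5,-2,0],"rot":[0,0,-8.1]},{"dp":[-12.5,-2,0],"rot":[0,0,-8.1]},{"dp":[-12.5,-2,0],"rot":[0,0,-8.1]},{"dp":[-12.5,-2,0],"rot":[0,0,-8.1]}]'; done
python3 - <<'E'
from arc import *
w=rows(*P(.05,.0195,.098),5)
im=grab_frame("side");t=grab_frame("top")
# knob: dark blob near predicted location for several a
for a in np.arange(.6,1.6,.1):
    k=press([*p3[:3],a])[9]; u,v=proj("side",k)[0]+p3[4:6]; print(round(a,1),round(u,1),round(v,1),im[int(round(v)),int(round(u))])
E
```

```text
clock: 17.48
eef_pos: [0.4506, 0.227, 0.0983]
tool_rot: [-0.462, -3.107, -0.006]
contact_force: [-0.4, 1.7, -0.0]
width: 0.0007
5 x dp [-12.8, -2.2, 0.1] rot [0.04, 0.01, -8.15]
0.6 300.5 154.2 [146 131 123]
0.7 298.3 154.0 [58 43 34]
0.8 296.2 153.6 [58 44 36]
0.9 294.1 153.1 [92 81 73]
1.0 292.1 152.5 [140 126 109]
1.1 290.3 151.7 [142 128 113]
1.2 288.5 150.9 [145 130 115]
1.3 287.0 149.9 [143 129 114]
1.4 285.6 148.9 [142 128 114]
1.5 284.4 147.7 [145 129 114]
```

The knob has followed (dark at a≈0.75). I'll continue.

```bash
python3 -m jog '[{"dp":[-12.8,-2.2,0],"rot":[0,0,-8.1]},{"dp":[-12.8,-2.2,0],"rot":[0,0,-8.1]},{"dp":[-12.8,-2.2,0],"rot":[0,0,-8.1]},{"dp":[-12.8,-2.2,0],"rot":[0,0,-8.1]},{"dp":[-8,-1,0],"rot":[0,0,-6]}]'
python3 - <<'E'
from arc import *
w=rows(*P(0,.0195,.098),1)
im=grab_frame("side")
for a in np.arange(-.1,.6,.05):
    k=press([*p3[:3],a])[9]; u,v=proj("side",k)[0]+p3[4:6]; print(round(a,2),round(u,1),round(v,1),im[int(round(v)),int(round(u))])
E
```

```text
clock: 18.2
eef_pos: [0.5081, 0.2154, 0.098]
tool_rot: [-0.579, 3.087, 0.005]
contact_force: [-1.3, -0.8, -0.2]
width: 0.0007
1 x dp [-9.4, -2.3, -0.0] rot [0.17, 0.07, -5.43]
-0.1 315.4 151.9 [140 123 104]
-0.05 314.5 152.3 [131 117 102]
0.0 313.5 152.6 [110  95  82]
0.05 312.5 152.9 [112  97  85]
0.1 311.5 153.2 [133 118 103]
0.15 310.5 153.5 [128 114  99]
0.2 309.4 153.7 [131 117 100]
0.25 308.3 153.9 [133 118 103]
0.3 307.2 154.0 [137 124 108]
0.35 306.1 154.1 [130 115 101]
0.4 305.0 154.2 [129 116 101]
0.45 303.9 154.3 [152 127 102]
0.5 302.8 154.3 [211 167 119]
0.55 301.7 154.2 [230 190 137]
```

```bash
python3 -m jog '[{"dp":[-4,-1,0],"rot":[0,0,-2.7]},{"dp":[-4,-1,0],"rot":[0,0,-2.7]},{"dp":[0,0,0],"rot":[0,0,0]}]'; python3 -m jog '[{"dp":[-1.5,0,0],"rot":[0,0,0]},{"dp":[0,0,0],"rot":[0,0,0]}]'
python3 - <<'E'
from arc import *
w=rows(*P(0,.0195,.098),1)
E
```

```text
clock: 18.62
eef_pos: [0.5144, 0.2166, 0.0978]
tool_rot: [0.718, -3.056, -0.005]
contact_force: [-5.3, -1.3, 2.3]
width: 0.0005
clock: 18.88
eef_pos: [0.5146, 0.2167, 0.0977]
tool_rot: [0.718, -3.054, -0.004]
contact_force: [-7.9, -3.2, 6.2]
width: 0.0004
1 x dp [-2.7, -1.3, -0.4] rot [0.21, -0.22, -0.21]
```

```bash
python3 -m jog '[{"dp":[-1.5,0,-0.5],"rot":[0,0,0]},{"dp":[0,0,0],"rot":[0,0,0]}]'; python3 -m jog '[{"dp":[10,0,0],"rot":[0,0,0]},{"dp":[20,0,0],"rot":[0,0,0]},{"dp":[0,0,-40],"rot":[0,0,0]},{"dp":[0,0,-60],"rot":[0,0,0]}]'
python3 -m jog '[{"dp":[50,0,-50],"rot":[0,0,0]},{"dp":[50,0,-30],"rot":[0,0,0]},{"dp":[20,0,0],"rot":[0,0,0]},{"dp":[0,0,0],"rot":[0,0,0]}]'
python3 - <<'E'
from arc import *
s=grab_frame("side");t=grab_frame("top")
for a in(0,.05,.1): print(a,proj("side",press([*p3[:3],a])[9])+p3[4:6],proj("top",press([*p3[:3],a])[9]))
w=crop("s",s,275,110,80,75,6)
cv2.imwrite("pics/fin.png",np.vstack([np.hstack([pad(w,480,400),pad(crop("t",t,205,160,60,80,5),300,400)]),np.hstack([cv2.resize(t[90:290,90:530,::-1],(390,177)),cv2.resize(s[80:400,200:640,::-1],(390,177))])]))
E
```

```text
clock: 19.12
eef_pos: [0.5147, 0.2167, 0.0977]
tool_rot: [0.718, -3.051, -0.003]
contact_force: [-10.4, -5.8, 6.3]
width: 0.0005
clock: 19.62
eef_pos: [0.4908, 0.204, 0.1979]
tool_rot: [0.719, -3.056, -0.006]
contact_force: [0.3, -0.1, 0.5]
width: 0.0007
clock: 20.12
eef_pos: [0.3894, 0.1526, 0.2732]
tool_rot: [-0.719, 3.054, 0.005]
contact_force: [-0.4, -0.5, -1.9]
width: 0.0004
0 [[313.50367618 152.62560291]] [[245.59765673 203.55655625]]
0.05 [[312.51110424 152.93954656]] [[246.08377979 204.62312163]]
0.1 [[311.49304745 153.22212704]] [[246.51544788 205.71511042]]
```

View pics/fin.png

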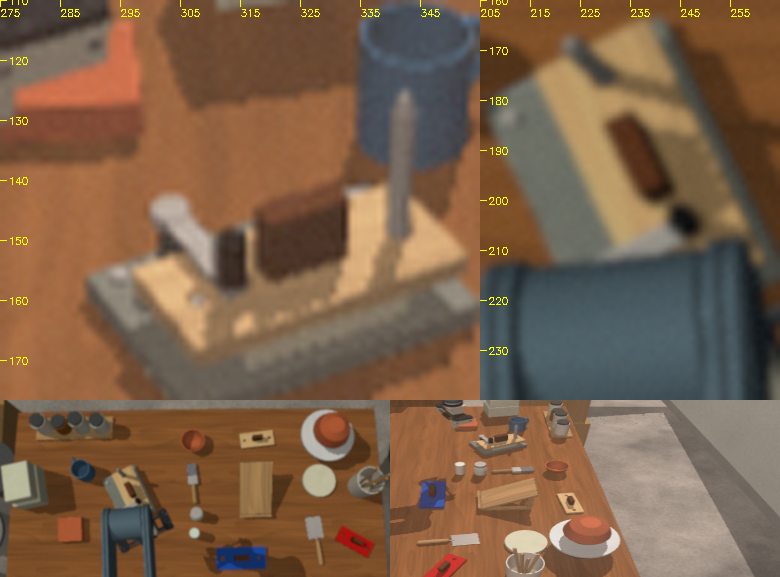

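The bar lies across the platen. The knob is at (312.9,152.7) in the side view and (246,203.8) in the top view, which fits an angle of about 0, and the bystanders look unmoved. I'm handing in.

Run:
```python
from workcell import *
print(close_job())
```

```text
the job is handed in; nothing more can be done
None
```

The platen is seated on the press over both the rod and the dowel. The hold-down bar is swung across it to its stop. I handed the job in at about 20 s of the 72 s allowed.

**What I did:** I gripped the platen square on the sloping rack, lifted and levelled it, then lowered it over the guide rod and on to the dowel. The bed took the weight at TCP z = 0.084 m, as expected for a seated platen. I let go there, pushed the knob round its arc with closed fingers, and withdrew.

**Last checks:**
- **Platen:** before I closed the bar, the rod and dowel both showed in their holes. The plate's corners matched the seated model to about 1–2 px. Side forces were about 1 N or less until it touched the bed.
- **Bar:** the push ended on a hard stop, with about 12 N sideways and almost no further travel. The knob position gives an angle near 0: about 0.01 rad from the top view and 0.03 rad from the side view, uncertain by about 0.05 rad.
- **Disagreement:** the fingers stopped about 3 mm short of my modelled end point. I put this down to the finger thickness I had assumed, because the images and the hard stop agree that the bar is closed.
- **Everything else:** the bystanders and look-alikes in view looked unmoved, judged by eye in the last small overview pictures. The arm was clear of everything.

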